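# Lay out the stripped agitator drive for reassembly

### The arm

A 7-joint arm with a two-finger parallel gripper is mounted at the origin on the work surface. World frame = base frame: x ahead of the robot, y to its left, z up, the work surface at z = 0. Lengths are in m, angles in rad, forces in N, time in s.
With the tool pointing down it reaches from about 0.35 to 0.9 m from the base axis. Payload 8.1 kg.
Tool frame: the origin (TCP) lies at the very end of the fingers, on their centre line; the grasp point (between the pads) lies 19 mm behind it; z points along the fingers, y is the line along which they close (so a half turn about z gives the same grasp; the last joint's range is limited). The gripper opens to 92 mm and grips with 3 to 60 N. Pads are 19 mm wide; open, the fingers measure 130 mm over their backs; the gripper's body (75 mm by 190 mm) begins 47 mm behind the grasp point.
Start: joints at [1.23, 0.434, 0.025, 1.573, -0.012, 1.134, -0.075], TCP at [0.147, -0.607, 0.227] pointing down, gripper open.
Joint ranges: [-2.62, 2.62], [-0.44, 2.09], [-1.27, 1.32], [0.08, 2.57], [-1.32, 4.46], [0.12, 2], [-2.74, 2.74]. Speed limits (rad/s): [2.22, 2.22, 3.01, 3.01, 3.14, 3.14, 3.14].

### API

Orientations are given as a rotation vector (axis times angle).
In Python, from cell import arm gives the robot as it stands.
- The arm moves only by the tool drive_tool, never from a script. Its argument "targets" is a list of rows, each a list of 7 numbers: the turn, a rotation vector about the world's x, y, z in units of 5 degrees (1.0 is 5 degrees), then the shift along the world's x, y, z in units of 40 mm (1.0 is 40 mm), then the opening, from 0 (shut) to 1 (fully open). In form: [[wx, wy, wz, dx, dy, dz, fingers], ...]. A call has 1 to 5 rows; each row is the pose to reach, as a shift and turn from the pose commanded when the call began; what a row does not reach only later rows make up. A row lasts 1/10 s, in which the tool goes at most 50 mm and 8.59 degrees, less where a joint would pass 70% of its speed; a pose out of reach is approached as far as the arm can. A call with a gripper value outside its range is refused whole. The fingers move at their own pace and stop on an object; "force" is the grip in N (left out, the last holds). Time passes only in rows, so rows that repeat a pose let the fingers close. It gives the time, the measured TCP pose, the force, the opening and the grip force at its end, in the units of the state.
- arm.observe(): the state, without advancing time (a new reading comes with each control period).
- arm.get_image(name): name is "side" or "top"; returns a dict with "pixels" (420x560x3 uint8, red, green, blue), "intrinsics" (3x3 intrinsics, pixels), "rvec" (rotation vector, rad) and "tvec" (3), from world to camera coordinates, as OpenCV has them. Camera axes: x right, y down, z forward; pixel columns grow to the right and rows downward; lengths in m; the calibration is good to about 2 mm. A picture is of the moment at which its call begins. There is no depth.
- arm.sign_off(): hands the job in; it is judged then, once.
The state is a dict: "clock": time; "joints": joint angles; "dq": joint speeds; "joint_efforts": joint torques, N m; "position": TCP position; "ee_rot": TCP orientation; "force": force on the tool from outside, world axes, zero at the start; "ft_torque": the same for the moment, N m; "width": opening from 0.0 (shut) to 1.0 (fully open); "gripper_force": force on a finger pad.
Only numpy, scipy, OpenCV 4.12 (cv2) and the standard library are available. Lean on these libraries where they do the work, as an engineer would, in place of code of your own. Each camera call takes 0.05 s, during which the arm holds its last target. There are 200 camera calls.

### The job

Lay the four loose drive parts out on the white board, all lying flat and upright: the coupling and the square flange in one straight, evenly spaced row between the motor and the gearbox, the coupling next to the motor and the flange next to the gearbox with its sides square to the board. Set the brass gear centred on top of the flange, and put the bearing straight behind the coupling (square to the row, on the side away from the robot) with about 3 cm clear between them. Leave the oil bottle, the screwdriver and the wrench where they are.

Things in the scene. Friction and masses are not known exactly. Their poses are not given: they have to be found in the camera images.
- board: White plastic board, fixed, 220 (x) by 420 (y) by 10 mm thick, long side across the robot's view, turned up to 0.2 rad. Origin: centre of its underside, on the table; x points away from the robot, y along its length to the robot's left. Motor and gearbox are fixed on it at x = -30 mm, y = +157.5 and -157.5 mm; which is at which end varies. A small steel nut (24 mm) lies by its back edge.
- motor: Drive motor, fixed to the board: upright dark ribbed cylinder, 60 mm diameter, 62 mm high with black cap, plus a thin 10 mm shaft stub to 74 mm. Origin: centre of its underside, on top of the board.
- gearbox: Gearbox, fixed to the board: square aluminium block 60 by 60 by 40 mm with dark grooves, a round boss (36 mm) on top and a 14 mm shaft up to 64 mm. Origin: centre of its underside, on top of the board; its axes are parallel to the board's.
- coupling: Loose shaft coupling, about 0.25 kg, solid stepped steel cylinder standing upright: dark foot 50 mm diameter and 18 mm high, above it a brighter neck 32 mm diameter up to 45 mm. Origin: centre of its underside; z up.
- flange: Loose square flange plate of aluminium, about 0.16 kg, 60 by 60 by 18 mm thick, flat top with five dark hole marks. Origin: centre of its underside; x and y parallel to its sides, z up.
- gear: Loose brass spur gear, about 0.12 kg, 20 teeth, 49 mm outer diameter, 18 mm thick, lying flat. Origin: centre of its underside; z up.
- bearing: Loose ball bearing, about 0.14 kg, steel ring 52 mm outer diameter, 16 mm thick, lying flat, black seal and bore inside. Origin: centre of its underside; z up.
- oiler: Bystander: small clear oil bottle with a red cap, 32 mm diameter, 75 mm high, standing loose on the board behind the gearbox. Origin: centre of its underside. Not to be moved.
- screwdriver: Bystander: loose screwdriver, 200 mm long, lying along x on the table at the far left. Origin: underside at about its middle. Not to be moved.
- wrench: Bystander: loose steel wrench, 180 mm long, lying along x on the table at the far right. Origin: underside at about its middle. Not to be moved.
Things that resemble listed ones, but are neither listed nor needed, are in the scene too. What is meant by the gear is not purple, and is the smaller of those in its own colour. What is shaped like the coupling but turquoise is not meant.

How it is judged:
At the end, for the whole second after the job is handed in: Coupling and flange within 15 mm of the third points of the motor-gearbox line, flange square to 0.17 rad; gear on flange, centres within 10 mm; bearing behind the coupling, 15 to 45 mm clear, within 20 mm sideways of the coupling's place; all flat and at rest (x of coupling in the frame of board between -0.045 and -0.015 m and x of flange in the frame of board between -0.045 and -0.015 m and ((y of motor in the frame of board above 0 m and y of coupling in the frame of board between 0.0375 and 0.0675 m and y of flange in the frame of board between -0.0675 and -0.0375 m and y of bearing in the frame of board between 0.0325 and 0.0725 m) or (y of motor in the frame of board below 0 m and y of coupling in the frame of board between -0.0675 and -0.0375 m and y of flange in the frame of board between 0.0375 and 0.0675 m and y of bearing in the frame of board between -0.0725 and -0.0325 m)) and x of bearing in the frame of board above 0.02 m and horizontal distance between bearing and coupling between 0.066 and 0.096 m and horizontal distance between gear and flange below 0.01 m and z of gear in the frame of flange between 0.015 and 0.021 m and (angle between the x axis of flange and the x axis of board, either way round below 0.17 rad or angle between the x axis of flange and the y axis of board, either way round below 0.17 rad) and z of coupling in the frame of board between 0.006 and 0.014 m and z of flange in the frame of board between 0.006 and 0.014 m and z of bearing in the frame of board between 0.006 and 0.014 m and angle between each of coupling, flange, bearing, gear's own z axis and vertical below 0.1 rad and linear speed of each of coupling, flange, bearing, gear below 0.02 m/s and angular speed of each of coupling, flange, bearing, gear below 0.2 rad/s); the robot touches nothing.
It fails at once if the oil bottle is moved more than 15 mm (distance of oiler from where it was at the start of the episode above 0.015 m).
It fails at once if the screwdriver is moved more than 15 mm (distance of screwdriver from where it was at the start of the episode above 0.015 m).
It fails at once if the wrench is moved more than 15 mm (distance of wrench from where it was at the start of the episode above 0.015 m).
It also fails if it takes over 106 s, if anything falls off the work surface, if the arm or the gripper's body presses on something with over 40 N, if the wrist force passes 120 N, or if a joint passes its speed limit or range.

## Working session

There is one attempt and no reset: what is moved stays moved. The work goes in short steps, Python scripts to look and compute and a tool call to move; the robot and the scene stay as the last step left them, time stands still between calls to the robot, and variables do not carry over. Pictures are saved under pics/ and viewed, at most 14 in all, crops included, and the job is handed in when it is done.

Besides the shell and the picture viewer there is one more tool, called as a command line: name --pt "numbers of a row" for each row, then --argument value for the rest. drive_tool: Moves the arm, as the interface text tells. Its arguments: {"type":"object","properties":{"targets":{"type":"array"},"force":{"type":"number"}},"required":["targets"]}

```bash
mkdir -p pics
cat > h.py <<'E'
import numpy as np, cv2
from cell import arm
def grab(n,f):
    g=arm.get_image(n); cv2.imwrite(f,cv2.cvtColor(g["pixels"],cv2.COLOR_RGB2BGR))
    np.savez(f+'.npz',K=g["intrinsics"],r=g["rvec"],t=g["tvec"]); return g
def ray(f,uv,z):
    d=np.load(f+'.npz'); R=cv2.Rodrigues(d['r'].astype(float))[0]; t=d['t'].reshape(3)
    c=-R.T@t; v=R.T@np.linalg.inv(d['K'])@np.array([uv[0],uv[1],1.])
    return c+v*(z-c[2])/v[2]
def proj(f,p):
    d=np.load(f+'.npz'); return cv2.projectPoints(np.array(p,float).reshape(-1,3),d['r'],d['t'],d['K'],None)[0].reshape(-1,2)
def crop(f,o,x,y,w,h,s): cv2.imwrite(o,cv2.resize(cv2.imread(f)[y:y+h,x:x+w],None,fx=s,fy=s,interpolation=cv2.INTER_CUBIC))
E
python3 - <<'E'
from h import *
for n in('top','side'):
    grab(n,f'pics/{n}0.png'); d=np.load(f'pics/{n}0.png.npz');R=cv2.Rodrigues(d['r'])[0];print(n,-R.T@d['t'].reshape(3),d['K'][0,0])
    crop(f'pics/{n}0.png',f'pics/{n}0b.png',0,0,560,420,1.42)
s=arm.observe();print(s['clock'],s['position'],s['ee_rot'],s['width'])
E
```

```text
top [ 0.27484212 -0.01814595  1.28684825] 405.9946927697582
side [-0.10723319  0.80365298  1.14431469] 540.6910484740262
0.1 [ 0.14710473 -0.60699707  0.22602922] [-3.11808012e+00 -3.72405636e-01  3.79694859e-04] 1.0005623692203256
```

View pics/top0b.png

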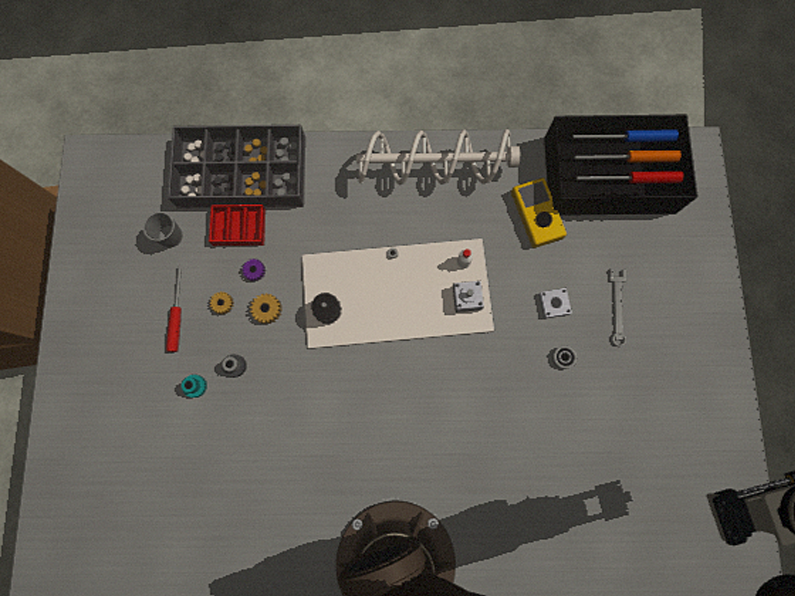

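View pics/side0b.png

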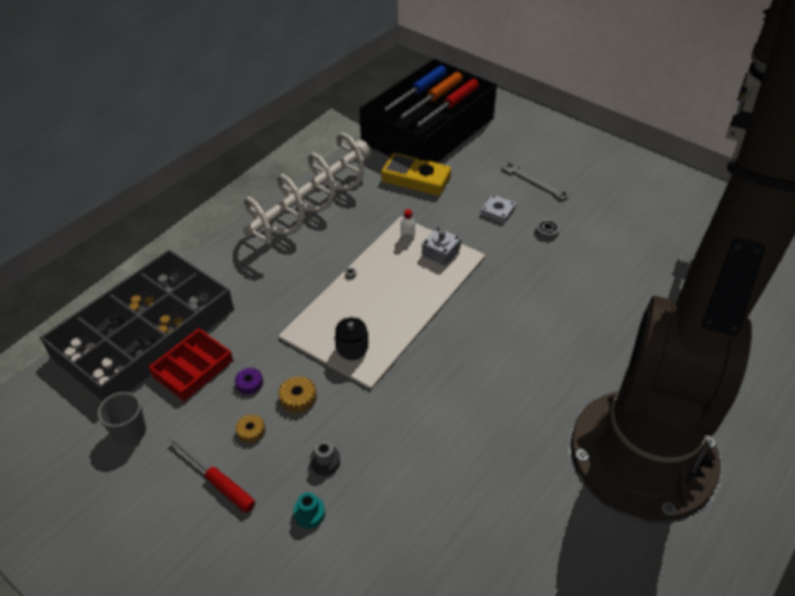

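The top view (1.42x) shows the motor at the left end of the board (326,308) and the gearbox at the right (468,297).

- **Gear candidates:** purple (253,270), small brass (221,302) and large brass (265,308). The small brass one is meant.
- **Coupling candidates:** grey (233,365) and turquoise (192,386). The grey one is meant.
- **Others:** the flange is at (556,303) and the bearing at (564,357). The nut (392,254) and bottle (465,258) are on the board.

I'll check these choices in close crops.

Run:
```python
from h import *
f='pics/top0.png'
crop(f,'pics/a.png',120,180,90,110,5);crop(f,'pics/b.png',370,180,60,110,5)
cv2.imwrite('pics/ab.png',np.hstack([cv2.imread('pics/a.png'),cv2.imread('pics/b.png')]))
crop(f,'pics/bd.png',205,160,150,95,5)
```

```text
(no output)
```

View pics/ab.png

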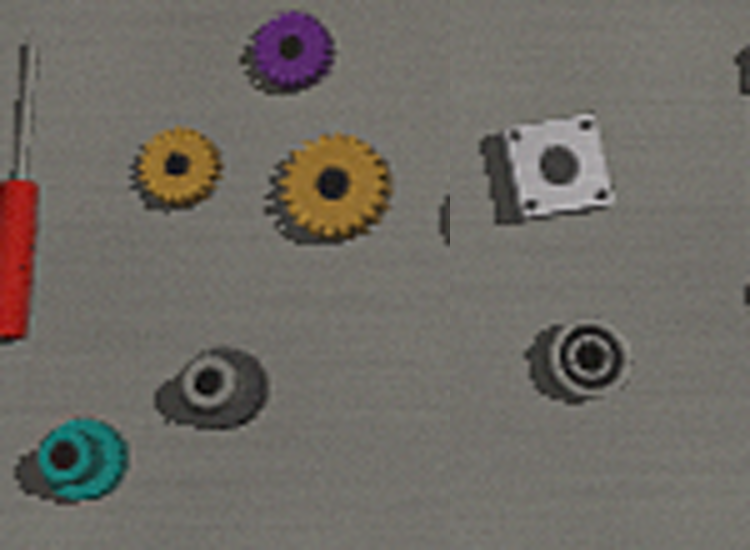

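View pics/bd.png

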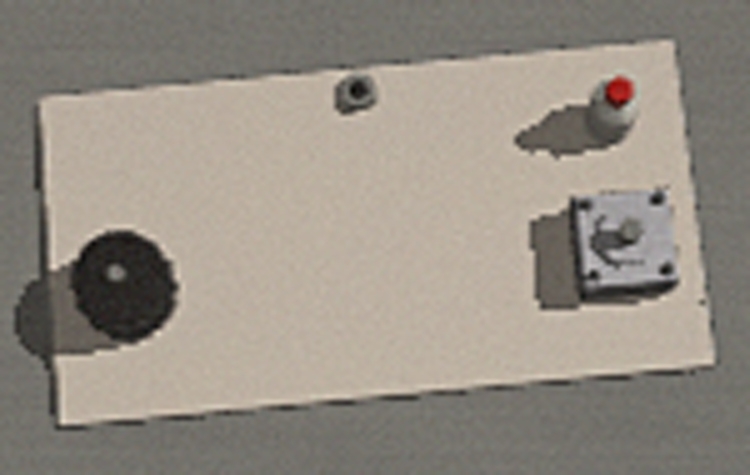

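The crops confirm the choices. The small brass gear is at (179,166), the grey coupling has its neck at (208,381) and foot at (228,389), the flange is at (559,167) and the bearing at (590,356). The board corners are at (40,98), (674,40), (715,365) and (60,427).

```bash
cat >> h.py <<'E'
f0='pics/top0.png'
def L(p,z): return ray(f0,(120+(p[0]+.5)/5-.5,180+(p[1]+.5)/5-.5),z)
def Rr(p,z): return ray(f0,(370+(p[0]-450+.5)/5-.5,180+(p[1]+.5)/5-.5),z)
def B(p,z): return ray(f0,(205+(p[0]+.5)/5-.5,160+(p[1]+.5)/5-.5),z)
E
python3 - <<'E'
from h import *
np.set_printoptions(precision=4,suppress=True)
c=np.array([B(p,.01) for p in[(40,98),(674,40),(715,365),(60,427)]]);print('board',c,'sides',[np.linalg.norm(c[i]-c[i-1]) for i in range(4)])
ax=(c[0]-c[1])+(c[3]-c[2]); th=np.arctan2(-ax[0],ax[1]);ct=c.mean(0);print('yaw',th,'ctr',ct)
R=np.array([[np.cos(th),-np.sin(th)],[np.sin(th),np.cos(th)]])
for n,p in dict(motor=(-.03,.1575),gbx=(-.03,-.1575),coup=(-.03,.0525),fl=(-.03,-.0525),bear=(.051,.0525)).items(): print(n,ct[:2]+R@p)
m=B((126,286),.072);g=B((629,231),.074);print('motor meas',m,B((117,272),.084),'gbx',g)
print('gear',L((179,166),.018),L((177,164),.018));print('coup neck',L((208,381),.045),'foot',L((228,389),.018))
print('bear',Rr((590,356),.016))
q=np.array([Rr(p,.018) for p in[(507,135),(594,115),(612,203),(525,219)]]);print('fl',q.mean(0),[np.linalg.norm(q[i]-q[i-1]) for i in range(4)],[np.arctan2(*(q[i]-q[i-1])[[1,0]])%(np.pi/2) for i in range(4)])
print('oiler',B((620,91),.085),'nut',B((355,93),.02))
import scipy.spatial.transform as T
print(T.Rotation.from_rotvec(arm.observe()['ee_rot']).as_matrix())
E
```

```text
board [[ 0.6685  0.2079  0.01  ]
 [ 0.703  -0.2093  0.01  ]
 [ 0.4858 -0.2263  0.01  ]
 [ 0.4511  0.19    0.01  ]] sides [np.float64(0.21811561745522498), np.float64(0.4186605029709087), np.float64(0.21786054021219994), np.float64(0.41778874687561446)]
yaw 0.08288580296038597 ctr [ 0.5771 -0.0094  0.01  ]
motor [0.5342 0.1451]
gbx [ 0.5603 -0.1689]
coup [0.5429 0.0404]
fl [ 0.5516 -0.0642]
bear [0.6236 0.0471]
motor meas [0.5289 0.1414 0.072 ] [0.5351 0.1454 0.084 ] gbx [ 0.5591 -0.167   0.074 ]
gear [0.5562 0.3871 0.018 ] [0.5575 0.3885 0.018 ]
coup neck [0.415  0.3534 0.045 ] foot [0.4129 0.3487 0.018 ]
bear [ 0.4252 -0.3794  0.016 ]
fl [ 0.5457 -0.368   0.018 ] [np.float64(0.05548490264989418), np.float64(0.05801865240224462), np.float64(0.05817936661462014), np.float64(0.056806127013743324)] [np.float64(0.1439847651933344), np.float64(0.2169682657643872), np.float64(0.12543554977783122), np.float64(0.1712068623950529)]
oiler [ 0.6453 -0.1634  0.085 ] nut [0.6662 0.0011 0.02  ]
[[ 0.9719  0.2355 -0.0004]
 [ 0.2355 -0.9719  0.0013]
 [-0.0001 -0.0014 -1.    ]]
```

drive_tool --pt "0 0 1.7 1 0.6 0 1" --pt "0 0 3.4 2 1.2 0 1" --pt "0 0 5.1 3 1.8 0 1" --pt "0 0 6.8 4 2.4 0 1" --pt "0 0 8.5 5 3 0 1"

```text
clock: 0.6
position: [0.3484, -0.4861, 0.2265]
ee_rot: [-2.768, -1.486, 0.0]
force: [-0.0, -0.0, 0.5]
width: 1.002
gripper_force: 0.0
```

drive_tool --pt "0 0 1.7 1 0.6 -0.3 1" --pt "0 0 3.4 2 1.2 -0.6 1" --pt "0 0 5.1 3 1.8 -0.9 1" --pt "0 0 6.8 4 2.4 -1.2 1" --pt "0 0 8.5 5 3 -1.5 1"

```text
clock: 1.1
position: [0.5484, -0.3663, 0.1659]
ee_rot: [-2.041, -2.388, 0.0]
force: [0.1, -0.9, 0.2]
width: 1.0
gripper_force: 0.0
```

```bash
cat > st.py <<'E'
from h import *; import sys
from scipy.spatial.transform import Rotation as T
s=arm.observe(); M=T.from_rotvec(s['ee_rot']).as_matrix(); yaw=np.arctan2(M[1,0],M[0,0]); p=np.array(s['position'])
print('t %.1f'%s['clock'],'p',p.round(4),'yaw %.4f'%yaw,'tilt',M[:2,2].round(4),'q',np.round(s['joints'],2),'w %.3f g %.1f'%(s['width'],s['gripper_force']),'F',np.round(s['force'],1))
if len(sys.argv)>4:
    a=[float(x) for x in sys.argv[1:5]]; print('units d',((np.array(a[:3])-p)/.04).round(3),'wz',round(np.degrees(a[3]-yaw)/5,3))
E
python3 st.py .5457 -.368 .12 1.735
```

```text
t 1.1 p [ 0.5484 -0.3663  0.1659] yaw 1.7270 tilt [-0.0005  0.0002] q [ 0.76  0.58 -0.39  1.53  0.24  1.08  0.47] w 1.000 g 0.0 F [ 0.1 -0.9  0.2]
units d [-0.067 -0.042 -1.148] wz 0.092
```

drive_tool --pt "0 0 0.1 -0.07 -0.04 -0.9 1" --pt "0 0 0.1 -0.07 -0.04 -1.8 1" --pt "0 0 0.1 -0.07 -0.04 -2.7 1" --pt "0 0 0.1 -0.07 -0.04 -3.4 1" --pt "0 0 0.1 -0.07 -0.04 -3.98 1"

```text
clock: 1.6
position: [0.5433, -0.3686, 0.0051]
ee_rot: [-2.036, -2.389, 0.001]
force: [-0.4, -0.6, 1.4]
width: 1.0
gripper_force: 0.0
```

drive_tool --pt "0 0 0 0 0 0 0.6" --pt "0 0 0 0 0 0 0.55" --pt "0 0 0 0 0 0 0.55" --pt "0 0 0 0 0 0 0.5" --pt "0 0 0 0 0 0 0.5" --force 25

```text
clock: 2.1
position: [0.5454, -0.3695, 0.0091]
ee_rot: [2.036, 2.389, 0.001]
force: [0.4, 0.1, 5.2]
width: 0.652
gripper_force: 25.0
```

```bash
python3 st.py .5516 -.0642 .1 1.654
```

```text
t 2.1 p [ 0.5454 -0.3695  0.0091] yaw 1.7299 tilt [ 0.0022 -0.0013] q [ 0.73  0.74 -0.34  1.66  0.32  0.79  0.41] w 0.652 g 25.0 F [0.4 0.1 5.2]
units d [0.156 7.632 2.274] wz -0.87
```

drive_tool --pt "0 0 0 0 0 0.5 0.5" --pt "0 0 0 0 0 1.3 0.5" --pt "0 0 0 0 0 2.1 0.5" --pt "0 0 0 0 0.4 2.9 0.5" --pt "0 0 -0.2 0 1.2 3 0.5"

```text
clock: 2.6
position: [0.546, -0.3246, 0.1321]
ee_rot: [2.059, 2.362, 0.0]
force: [1.8, 0.6, -1.5]
width: 0.649
gripper_force: 25.0
```

drive_tool --pt "0 0 -0.1 0 1 0 0.5" --pt "0 0 -0.3 0 2 0 0.5" --pt "0 0 -0.5 0.1 3 0 0.5" --pt "0 0 -0.7 0.1 4 0 0.5" --pt "0 0 -0.7 0.15 5 0 0.5"

```text
clock: 3.1
position: [0.55, -0.1196, 0.1281]
ee_rot: [2.131, 2.308, 0.0]
force: [1.0, 0.0, -0.6]
width: 0.652
gripper_force: 25.0
```

```bash
python3 st.py .5516 -.0642 .018 1.654
```

```text
t 3.1 p [ 0.55   -0.1196  0.1281] yaw 1.6507 tilt [ 0.0005 -0.0004] q [ 0.42  0.47 -0.41  1.82  0.24  0.9  -0.02] w 0.652 g 25.0 F [ 1.   0.  -0.6]
units d [ 0.039  1.384 -2.752] wz 0.038
```

drive_tool --pt "0 0 0 0 0.7 0 0.5" --pt "0 0 0 0.04 1.35 0 0.5" --pt "0 0 0 0.04 1.35 -0.8 0.5" --pt "0 0 0 0.04 1.35 -1.7 0.5" --pt "0 0 0 0.04 1.35 -2.2 0.5"

```text
clock: 3.6
position: [0.5508, -0.0669, 0.0378]
ee_rot: [-2.129, -2.309, 0.002]
force: [-0.6, -0.2, -1.7]
width: 0.647
gripper_force: 25.0
```

drive_tool --pt "0 0 0 0 0 0 0.5" --pt "0 0 0 0 0 0 0.5"

```text
clock: 3.8
position: [0.5522, -0.067, 0.0402]
ee_rot: [2.13, 2.309, 0.0]
force: [-0.2, -0.1, -1.3]
width: 0.647
gripper_force: 25.0
```

```bash
python3 st.py .5516 -.0642 .018 1.654
python3 - <<'E'
from h import *
grab('top','pics/t1.png');crop('pics/t1.png','pics/t1c.png',205,160,150,95,5)
E
```

```text
t 3.8 p [ 0.5522 -0.067   0.0402] yaw 1.6515 tilt [ 0.0001 -0.    ] q [ 0.29  0.58 -0.38  1.91  0.31  0.71 -0.19] w 0.647 g 25.0 F [-0.2 -0.1 -1.3]
units d [-0.015  0.069 -0.554] wz 0.028
```

View pics/t1c.png

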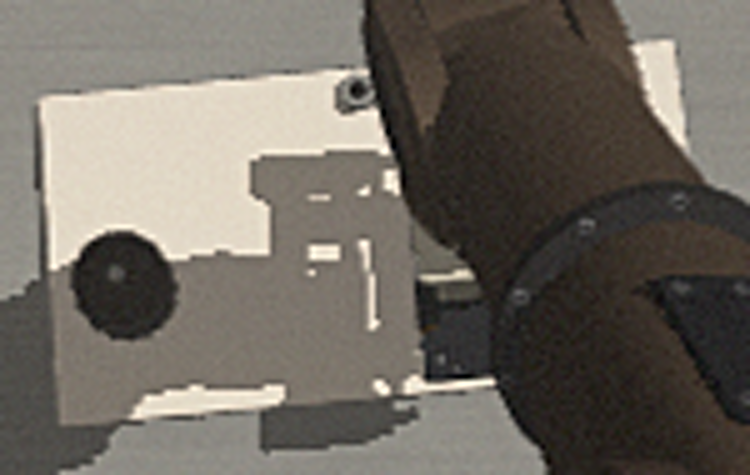

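The arm hides the flange in this view, so I'll lower it by feel.

drive_tool --pt "0 0 0 0 0.05 -0.3 0.5" --pt "0 0 0 0 0.05 -0.45 0.5" --pt "0 0 0 0 0.05 -0.52 0.5" --pt "0 0 0 0 0.05 -0.52 0.5"

```text
clock: 4.25
position: [0.5518, -0.065, 0.0189]
ee_rot: [-2.13, -2.309, 0.001]
force: [-0.8, 0.9, 2.7]
width: 0.651
gripper_force: 25.0
```

drive_tool --pt "0 0 0 0 0 -0.05 0.5" --pt "0 0 0 0 0 -0.05 0.5"

```text
clock: 4.45
position: [0.5518, -0.065, 0.0185]
ee_rot: [2.129, 2.309, -0.001]
force: [-8.4, 0.5, 24.7]
width: 0.651
gripper_force: 25.0
```

drive_tool --pt "0 0 0 0 0 0.04 0.5" --pt "0 0 0 0 0 0.05 0.75" --pt "0 0 0 0 0 0.05 0.8" --pt "0 0 0 0 0 0.05 0.8" --pt "0 0 0 0 0 0.6 0.8"

```text
clock: 4.95
position: [0.5501, -0.065, 0.0386]
ee_rot: [-2.127, -2.307, 0.005]
force: [-0.3, -1.2, -0.0]
width: 0.802
gripper_force: 0.0
```

drive_tool --pt "0 0 0 0 0 0.9 1" --pt "0 0 0 0 0 1.8 1" --pt "0 0 -1 0 0 2.6 1" --pt "0 0 -2.6 0 -0.6 2.9 1" --pt "0 0 -4.2 -0.4 -1.6 2.9 1"

```text
clock: 5.45
position: [0.5394, -0.1267, 0.1594]
ee_rot: [2.513, 1.88, 0.009]
force: [0.6, -0.4, -0.9]
width: 0.999
gripper_force: 0.0
```

```bash
python3 st.py .4252 -.3794 .1 .083
```

```text
t 5.5 p [ 0.5394 -0.1267  0.1594] yaw 1.2847 tilt [0.0065 0.0011] q [ 0.39  0.41 -0.34  1.82  0.16  0.94 -0.31] w 0.999 g 0.0 F [ 0.6 -0.4 -0.9]
units d [-2.854 -6.318 -1.484] wz -13.771
```

drive_tool --pt "0 0 -1.6 -0.4 -1 0 1" --pt "0 0 -3.2 -0.8 -2 0 1" --pt "0 0 -4.8 -1.2 -3 0 1" --pt "0 0 -6.4 -1.6 -4 0 1" --pt "0 0 -8 -2 -5 0 1"

```text
clock: 5.95
position: [0.4551, -0.3305, 0.1567]
ee_rot: [3.01, 0.9, 0.0]
force: [1.0, 0.1, 0.3]
width: 0.997
gripper_force: 0.0
```

drive_tool --pt "0 0 -1.6 -0.4 -0.7 0 1" --pt "0 0 -3.2 -0.8 -1.3 -0.5 1" --pt "0 0 -4.8 -0.85 -1.3 -1.2 1" --pt "0 0 -5.8 -0.85 -1.3 -1.5 1" --pt "0 0 -5.8 -0.85 -1.3 -1.5 1"

```text
clock: 6.45
position: [0.4208, -0.3802, 0.0947]
ee_rot: [-3.137, -0.124, 0.005]
force: [-0.8, 0.0, -0.4]
width: 0.998
gripper_force: 0.0
```

```bash
python3 st.py .4252 -.3794 .006 .083
python3 - <<'E'
from h import *
grab('top','pics/t2.png');crop('pics/t2.png','pics/t2c.png',205,160,150,95,5)
E
```

```text
t 6.5 p [ 0.4208 -0.3802  0.0947] yaw 0.0791 tilt [-0.0032  0.0022] q [ 0.63  0.49  0.01  1.86 -0.01  0.8  -0.84] w 0.998 g 0.0 F [-0.8  0.  -0.4]
units d [ 0.111  0.02  -2.219] wz 0.045
```

View pics/t2c.png

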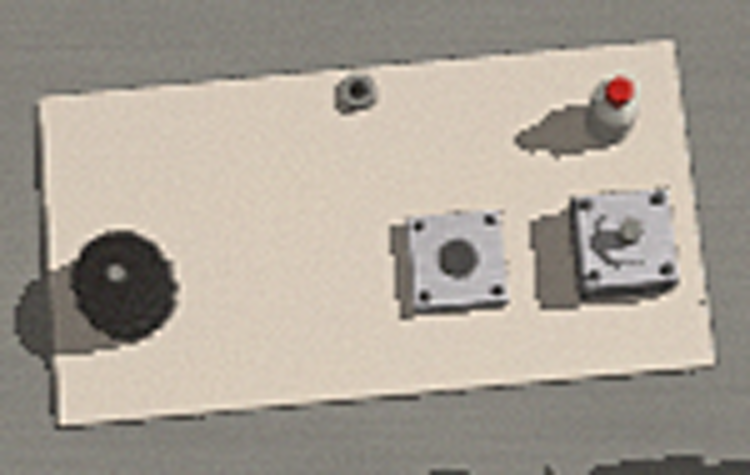

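The flange lies flat and square on the board, with its hole at (458,258) in the crop. Next is the bearing.

drive_tool --pt "0 0 0 0.1 0.02 -0.8 1" --pt "0 0 0 0.1 0.02 -1.6 1" --pt "0 0 0 0.1 0.02 -2.2 1" --pt "0 0 0 0.1 0.02 -2.2 1"

```text
clock: 6.9
position: [0.4251, -0.379, 0.0069]
ee_rot: [-3.136, -0.132, 0.004]
force: [-0.6, 0.7, -0.5]
width: 0.998
gripper_force: 0.0
```

drive_tool --pt "0 0 0 0 0 0 0.6" --pt "0 0 0 0 0 0 0.5" --pt "0 0 0 0 0 0 0.45" --pt "0 0 0 0 0 0 0.45" --pt "0 0 0 0 0 0 0.45"

```text
clock: 7.4
position: [0.4263, -0.3805, 0.0094]
ee_rot: [3.138, 0.127, 0.001]
force: [-0.2, 0.6, -0.3]
width: 0.613
gripper_force: 0.0
```

```bash
python3 st.py .6236 .0471 .13 .083; python3 -c "
from h import *
print(B((458,258),.028), B((458,261),.028))"
```

```text
t 7.4 p [ 0.4263 -0.3805  0.0094] yaw 0.0807 tilt [ 0.0008 -0.0006] q [ 0.63  0.61  0.01  1.91 -0.01  0.62 -0.85] w 0.613 g 0.0 F [-0.2  0.6 -0.3]
units d [ 4.933 10.689  3.015] wz 0.026
[ 0.55364383 -0.06346871  0.028     ] [ 0.55169313 -0.06343126  0.028     ]
```

drive_tool --pt "0 0 0 0 0 -0.05 0.45" --pt "0 0 0 0 0 -0.05 0.4" --pt "0 0 0 0 0 -0.05 0.4"

```text
clock: 7.7
position: [0.4264, -0.3803, 0.008]
ee_rot: [3.139, 0.127, 0.001]
force: [-3.5, 3.3, 16.3]
width: 0.552
gripper_force: 25.0
```

drive_tool --pt "0 0 0 0 0 0.6 0.4" --pt "0 0 0 0 0 1.4 0.4" --pt "0 0 0 0 0 2.2 0.4" --pt "0 0 0 0.4 0.6 3 0.4" --pt "0 0 0 0.8 1.5 3 0.4"

```text
clock: 8.2
position: [0.4598, -0.3235, 0.131]
ee_rot: [3.134, 0.119, 0.009]
force: [1.1, -0.8, -1.3]
width: 0.55
gripper_force: 25.0
```

```bash
python3 st.py .6236 .0471 .13 .083
```

```text
t 8.2 p [ 0.4598 -0.3235  0.131 ] yaw 0.0759 tilt [ 0.0062 -0.0051] q [ 0.51  0.43  0.01  1.85 -0.    0.86 -0.97] w 0.550 g 25.0 F [ 1.1 -0.8 -1.3]
units d [ 4.094  9.265 -0.024] wz 0.081
```

drive_tool --pt "0 0 0 0.4 1 0 0.4" --pt "0 0 0 0.8 2 0 0.4" --pt "0 0 0 1.2 3 0 0.4" --pt "0 0 0 1.6 4 0 0.4" --pt "0 0 0 2 5 0 0.4"

```text
clock: 8.7
position: [0.5382, -0.1186, 0.1266]
ee_rot: [3.139, 0.127, -0.0]
force: [1.7, -1.2, -1.0]
width: 0.546
gripper_force: 25.0
```

drive_tool --pt "0 0 0 0.5 1 0 0.4" --pt "0 0 0 1 2 0 0.4" --pt "0 0 0 1.5 3 0 0.4" --pt "0 0 0 2.1 4.2 0 0.4" --pt "0 0 0 2.1 4.2 -0.3 0.4"

```text
clock: 9.2
position: [0.6249, 0.0571, 0.1157]
ee_rot: [-3.133, -0.141, -0.007]
force: [0.9, 0.3, -1.4]
width: 0.55
gripper_force: 25.0
```

```bash
python3 st.py .6236 .0471 .02 .083
python3 - <<'E'
from h import *
grab('side','pics/s3.png');p=proj('pics/s3.png',[[.62,.047,.1]])[0].astype(int);print(p);crop('pics/s3.png','pics/s3c.png',p[0]-60,p[1]-50,120,100,6)
E
```

```text
t 9.2 p [0.6249 0.0571 0.1157] yaw 0.0897 tilt [0.0044 0.0054] q [-0.14  0.54 -0.05  1.69  0.03  0.9  -1.68] w 0.550 g 25.0 F [ 0.9  0.3 -1.4]
units d [-0.032 -0.25  -2.393] wz -0.077
[246 187]
```

View pics/s3c.png

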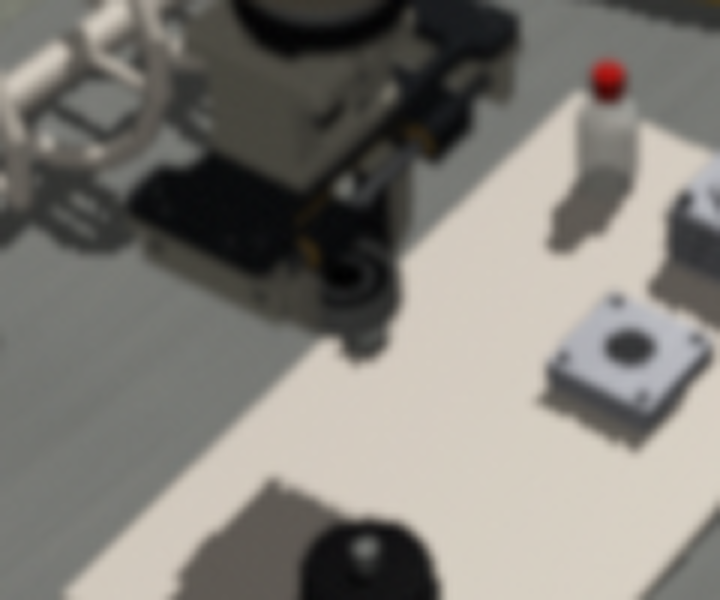

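The bearing is held flat. Its centre shows at about (350,280) in the crop, a little towards the robot from the TCP.

```bash
python3 -c "
from h import *
u=(186+350.5/6-.5,137+280.5/6-.5)
for z in(.118,.124):print(ray('pics/s3.png',u,z))
print(arm.observe()['position'])
import numpy as np
print(proj('pics/s3.png',[arm.observe()['position']])[0]*6-np.array([186,137])*6)"
```

```text
[0.62411948 0.05321813 0.118     ]
[0.61984388 0.05760529 0.124     ]
[0.62229492 0.05348908 0.11262832]
[350.72589618 288.10843432]
```

drive_tool --pt "0 0 0 0.05 -0.1 -0.7 0.4" --pt "0 0 0 0.05 -0.1 -1.4 0.4" --pt "0 0 0 0.05 -0.1 -2 0.4" --pt "0 0 0 0.05 -0.1 -2.1 0.4" --pt "0 0 0 0.05 -0.1 -2.1 0.4"

```text
clock: 9.75
position: [0.6232, 0.0428, 0.0303]
ee_rot: [3.138, 0.125, -0.003]
force: [0.0, 0.6, -0.8]
width: 0.552
gripper_force: 25.0
```

```bash
python3 st.py .6246 .0471 .02 .083
```

```text
t 9.8 p [0.6232 0.0428 0.0303] yaw 0.0799 tilt [-0.0019 -0.0007] q [-0.12  0.65 -0.05  1.76  0.04  0.74 -1.68] w 0.552 g 25.0 F [ 0.   0.6 -0.8]
units d [ 0.035  0.107 -0.257] wz 0.036
```

drive_tool --pt "0 0 0 0.03 0.1 -0.15 0.4" --pt "0 0 0 0.03 0.1 -0.27 0.4" --pt "0 0 0 0.03 0.1 -0.3 0.4" --pt "0 0 0 0.03 0.1 -0.3 0.4"

```text
clock: 10.15
position: [0.6252, 0.0478, 0.0189]
ee_rot: [3.139, 0.127, 0.0]
force: [0.0, -0.3, -2.0]
width: 0.552
gripper_force: 25.0
```

drive_tool --pt "0 0 0 0 0 -0.04 0.4" --pt "0 0 0 0 0 -0.04 0.4"

```text
clock: 10.35
position: [0.6255, 0.0478, 0.0182]
ee_rot: [-3.139, -0.126, -0.001]
force: [-3.0, 1.0, 7.0]
width: 0.551
gripper_force: 25.0
```

drive_tool --pt "0 0 0 0 0 0.02 0.6" --pt "0 0 0 0 0 0.02 0.75" --pt "0 0 0 0 0 0.02 0.75" --pt "0 0 0 0 0 0.3 0.75" --pt "0 0 0 0 0 1 0.75"

```text
clock: 10.85
position: [0.6234, 0.0475, 0.0559]
ee_rot: [3.138, 0.127, -0.007]
force: [1.1, 0.4, 0.3]
width: 0.747
gripper_force: 0.0
```

drive_tool --pt "0 0 0 0 0 1 1" --pt "0 0 1 0 0 2 1" --pt "0 0 2.6 -0.3 0.8 2.6 1" --pt "0 0 4.2 -0.6 1.7 2.6 1" --pt "0 0 5.8 -1.1 2.6 2.6 1"

```text
clock: 11.35
position: [0.5822, 0.1527, 0.1633]
ee_rot: [3.005, 0.915, 0.006]
force: [0.2, 0.8, 0.4]
width: 0.997
gripper_force: 0.0
```

drive_tool --pt "0 0 1.6 -0.7 0.8 0 1" --pt "0 0 3.2 -1.4 1.6 0 1" --pt "0 0 4.8 -2.1 2.4 0 1" --pt "0 0 6.4 -2.8 3.2 0 1" --pt "0 0 8 -3.5 4 0 1"

```text
clock: 11.85
position: [0.4402, 0.3128, 0.1621]
ee_rot: [2.51, 1.889, 0.002]
force: [0.2, 1.9, -0.2]
width: 0.999
gripper_force: 0.0
```

```bash
python3 st.py .414 .351 .08 1.654
```

```text
t 11.8 p [0.4402 0.3128 0.1621] yaw 1.2904 tilt [0.0013 0.0002] q [-0.4   0.4  -0.42  1.84  0.2   0.94 -1.19] w 0.999 g 0.0 F [ 0.2  1.9 -0.2]
units d [-0.655  0.955 -2.053] wz 4.167
```

drive_tool --pt "0 0 1.4 -0.3 0.5 0 1" --pt "0 0 2.8 -0.65 0.95 0 1" --pt "0 0 4.17 -0.65 0.95 -0.8 1" --pt "0 0 4.17 -0.65 0.95 -1.6 1" --pt "0 0 4.17 -0.65 0.95 -2 1"

```text
clock: 12.35
position: [0.4146, 0.3488, 0.0796]
ee_rot: [2.132, 2.306, -0.003]
force: [0.9, -0.9, 0.6]
width: 1.004
gripper_force: 0.0
```

```bash
python3 st.py .414 .351 .028 1.654;  python3 - <<'E'
from h import *
grab('side','pics/s4.png');p=proj('pics/s4.png',[[.414,.351,.04]])[0].astype(int);print(p);crop('pics/s4.png','pics/s4c.png',p[0]-60,p[1]-50,120,100,6)
E
```

```text
t 12.3 p [0.4146 0.3488 0.0796] yaw 1.6492 tilt [-0.001  -0.0018] q [-0.46  0.52 -0.47  1.91  0.32  0.79 -1.02] w 1.004 g 0.0 F [ 0.9 -0.9  0.6]
units d [-0.015  0.055 -1.291] wz 0.055
[228 315]
```

View pics/s4c.png

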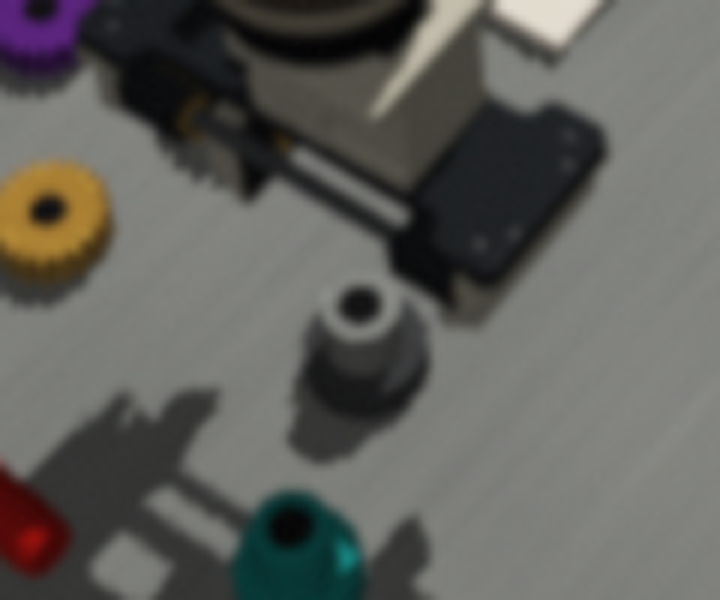

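The coupling's neck top is at (360,303), which agrees with the position I computed (expected 360,300), and the gripper is above it. I'll go down now.

drive_tool --pt "0 0 0 -0.02 0.07 -0.5 1" --pt "0 0 0 -0.02 0.07 -1 1" --pt "0 0 0 -0.02 0.07 -1.3 1" --pt "0 0 0 -0.02 0.07 -1.3 0.7" --pt "0 0 0 -0.02 0.07 -1.3 0.5"

```text
clock: 12.9
position: [0.4147, 0.3529, 0.0299]
ee_rot: [2.133, 2.306, 0.001]
force: [0.5, -0.0, 1.9]
width: 0.876
gripper_force: 0.0
```

drive_tool --pt "0 0 0 0 0 0 0.25" --pt "0 0 0 0 0 0 0.25" --pt "0 0 0 0 0 0 0.2" --pt "0 0 0 0 0 0 0.2" --pt "0 0 0 0 0 0 0.2" --force 30

```text
clock: 13.4
position: [0.4145, 0.3526, 0.0293]
ee_rot: [2.133, 2.306, 0.0]
force: [-0.7, 0.0, -0.5]
width: 0.435
gripper_force: 0.0
```

drive_tool --pt "0 0 0 0 0 0 0.2" --pt "0 0 0 0 0 0 0.2"

```text
clock: 13.6
position: [0.4143, 0.3525, 0.0291]
ee_rot: [2.133, 2.306, -0.0]
force: [-0.2, -0.4, 1.2]
width: 0.329
gripper_force: 30.0
```

```bash
python3 st.py .5429 .0404 .16 1.654
```

```text
t 13.6 p [0.4143 0.3525 0.0291] yaw 1.6488 tilt [-0.0001 -0.0001] q [-0.49  0.59 -0.43  1.94  0.38  0.69 -1.08] w 0.329 g 30.0 F [-0.2 -0.4  1.2]
units d [ 3.215 -7.803  3.271] wz 0.059
```

drive_tool --pt "0 0 0 0 0 0.5 0.2" --pt "0 0 0 0 0 1.3 0.2" --pt "0 0 0 0 0 2.1 0.2" --pt "0 0 0 0.2 -0.5 2.9 0.2" --pt "0 0 0 0.6 -1.4 3.4 0.2"

```text
clock: 14.1
position: [0.4375, 0.2995, 0.1675]
ee_rot: [-2.126, -2.311, -0.005]
force: [1.6, 0.3, -2.6]
width: 0.328
gripper_force: 30.0
```

drive_tool --pt "0 0 0 0.4 -1 0 0.2" --pt "0 0 0 0.8 -2 0 0.2" --pt "0 0 0 1.2 -3 0 0.2" --pt "0 0 0 1.6 -4 0 0.2" --pt "0 0 0 2 -5 0 0.2"

```text
clock: 14.6
position: [0.5185, 0.0947, 0.1649]
ee_rot: [-2.133, -2.306, 0.001]
force: [0.5, -0.3, -2.8]
width: 0.329
gripper_force: 30.0
```

drive_tool --pt "0 0 0 0.3 -0.7 0 0.2" --pt "0 0 0 0.6 -1.4 0 0.2" --pt "0 0 0 0.6 -1.4 -0.5 0.2" --pt "0 0 0 0.6 -1.4 -0.8 0.2" --pt "0 0 0 0.6 -1.4 -0.8 0.2"

```text
clock: 15.1
position: [0.5405, 0.0409, 0.1312]
ee_rot: [-2.13, -2.305, 0.005]
force: [-0.7, 0.2, -1.9]
width: 0.328
gripper_force: 30.0
```

```bash
python3 st.py .5429 .0404 .0391 1.654
```

```text
t 15.1 p [0.5405 0.0409 0.1312] yaw 1.6497 tilt [-0.0042 -0.0001] q [ 0.14  0.45 -0.43  1.86  0.23  0.89 -0.32] w 0.328 g 30.0 F [-0.7  0.2 -1.9]
units d [ 0.06  -0.012 -2.302] wz 0.049
```

drive_tool --pt "0 0 0 0.06 0 -0.8 0.2" --pt "0 0 0 0.06 0 -1.5 0.2" --pt "0 0 0 0.06 0 -2.05 0.2" --pt "0 0 0 0.06 0 -2.15 0.2" --pt "0 0 0 0.06 0 -2.15 0.2"

```text
clock: 15.6
position: [0.5445, 0.0415, 0.0473]
ee_rot: [-2.131, -2.307, 0.001]
force: [-0.6, -0.3, -1.7]
width: 0.328
gripper_force: 30.0
```

```bash
python3 st.py .5429 .0404 .0391 1.654
```

```text
t 15.6 p [0.5445 0.0415 0.0473] yaw 1.6503 tilt [-0.0009  0.0002] q [ 0.1   0.56 -0.38  1.93  0.31  0.71 -0.38] w 0.328 g 30.0 F [-0.6 -0.3 -1.7]
units d [-0.039 -0.027 -0.204] wz 0.043
```

drive_tool --pt "0 0 0 -0.02 -0.02 -0.1 0.2" --pt "0 0 0 -0.02 -0.02 -0.2 0.2" --pt "0 0 0 -0.02 -0.02 -0.2 0.2" --pt "0 0 0 -0.02 -0.02 -0.2 0.2"

```text
clock: 16.0
position: [0.5442, 0.0398, 0.0395]
ee_rot: [2.133, 2.306, 0.001]
force: [0.6, -0.0, -3.2]
width: 0.33
gripper_force: 30.0
```

drive_tool --pt "0 0 0 0 0 -0.04 0.2" --pt "0 0 0 0 0 -0.04 0.2"

```text
clock: 16.2
position: [0.5444, 0.0398, 0.0391]
ee_rot: [2.132, 2.305, 0.001]
force: [-5.2, -1.3, 15.4]
width: 0.33
gripper_force: 30.0
```

drive_tool --pt "0 0 0 0 0 0.02 0.4" --pt "0 0 0 0 0 0.02 0.55" --pt "0 0 0 0 0 0.02 0.55" --pt "0 0 0 0 0 0.4 0.55" --pt "0 0 0 0 0 1.3 0.55"

```text
clock: 16.7
position: [0.542, 0.0393, 0.0876]
ee_rot: [-2.13, -2.304, 0.006]
force: [-0.3, -0.2, 0.1]
width: 0.551
gripper_force: 0.0
```

drive_tool --pt "0 0 0 0 0 1 1" --pt "0 0 0 0 0.4 1.8 1" --pt "0 0 0 0 1.4 2 1" --pt "0 0 0 0 2.5 2 1" --pt "0 0 0 0 3.6 2 1"

```text
clock: 17.2
position: [0.5443, 0.185, 0.1702]
ee_rot: [2.134, 2.304, 0.002]
force: [0.8, -0.1, 0.8]
width: 0.936
gripper_force: 0.0
```

drive_tool --pt "0 0 0 0 1 0 1" --pt "0 0 0 0.1 2 0 1" --pt "0 0 0 0.2 3 0 1" --pt "0 0 0 0.3 4 0 1" --pt "0 0 0 0.3 5 0 1"

```text
clock: 17.7
position: [0.5564, 0.3851, 0.1692]
ee_rot: [2.134, 2.305, -0.0]
force: [1.0, 0.7, 0.3]
width: 1.0
gripper_force: 0.0
```

```bash
python3 st.py .557 .388 .009 1.654
python3 - <<'E'
from h import *
grab('top','pics/t5.png');crop('pics/t5.png','pics/t5c.png',205,160,150,95,5)
E
```

```text
t 17.7 p [0.5564 0.3851 0.1692] yaw 1.6481 tilt [ 0.0001 -0.0004] q [-0.41  0.61 -0.45  1.47  0.28  1.12 -0.83] w 1.000 g 0.0 F [1.  0.7 0.3]
units d [ 0.015  0.073 -4.005] wz 0.067
```

View pics/t5c.png

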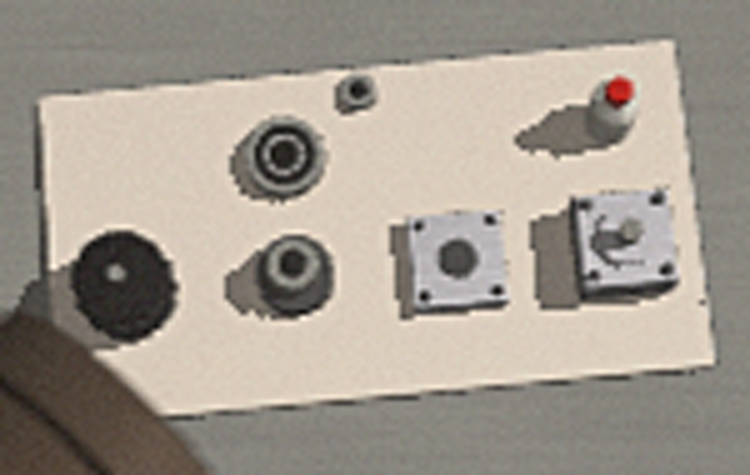

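The row looks right: the bearing is at (284,156), behind the coupling at (293,265), and the flange is at (458,260). Next I'll pick up the gear.

drive_tool --pt "0 0 0 0.02 0.07 -1 1" --pt "0 0 0 0.02 0.07 -2 1" --pt "0 0 0 0.02 0.07 -3 1" --pt "0 0 0 0.02 0.07 -3.7 1" --pt "0 0 0 0.02 0.07 -4 0.8"

```text
clock: 18.25
position: [0.5552, 0.3849, 0.0061]
ee_rot: [-2.132, -2.306, 0.008]
force: [0.0, -0.5, -0.6]
width: 0.955
gripper_force: 0.0
```

drive_tool --pt "0 0 0 0 0 0 0.6" --pt "0 0 0 0 0 0 0.5" --pt "0 0 0 0 0 0 0.4" --pt "0 0 0 0 0 0 0.4" --pt "0 0 0 0 0 0 0.4" --force 25

```text
clock: 18.75
position: [0.5572, 0.387, 0.0107]
ee_rot: [2.133, 2.306, 0.003]
force: [1.4, -0.2, 3.5]
width: 0.525
gripper_force: 11.6
```

```bash
python3 st.py .553 -.0634 .12 1.654;python3 -c "
from h import *
b=B((284,156),.026);c=B((293,265),.055);d=B((295,275),.028);print(b,c,d,np.linalg.norm((b-c)[:2]))"
```

```text
t 18.8 p [0.5572 0.387  0.0107] yaw 1.6488 tilt [0.0013 0.001 ] q [-0.44  0.78 -0.39  1.6   0.37  0.84 -0.9 ] w 0.525 g 11.6 F [ 1.4 -0.2  3.5]
units d [ -0.106 -11.26    2.732] wz 0.06
[0.62267609 0.04708484 0.026     ] [0.54447815 0.04007068 0.055     ] [0.54388097 0.04009147 0.028     ] 0.07851189023222402
```

drive_tool --pt "0 0 0 0 0 0 0.4" --pt "0 0 0 0 0 0.6 0.4" --pt "0 0 0 0 0 1.4 0.4" --pt "0 0 0 0 0 2.2 0.4" --pt "0 0 0 0 0 3 0.4"

```text
clock: 19.25
position: [0.5566, 0.3863, 0.1307]
ee_rot: [-2.133, -2.306, 0.001]
force: [0.3, 0.6, -1.7]
width: 0.525
gripper_force: 25.0
```

drive_tool --pt "0 0 0 0 -0.8 0.6 0.4" --pt "0 0 0 0 -1.8 0.8 0.4" --pt "0 0 0 0 -2.8 0.8 0.4" --pt "0 0 0 0 -3.8 0.8 0.4" --pt "0 0 0 0 -4.8 0.8 0.4"

```text
clock: 19.75
position: [0.5565, 0.1928, 0.1618]
ee_rot: [2.133, 2.306, 0.0]
force: [0.7, -0.3, 0.4]
width: 0.523
gripper_force: 25.0
```

drive_tool --pt "0 0 0 0 -1 0 0.4" --pt "0 0 0 0 -2 0 0.4" --pt "0 0 0 0 -3 0 0.4" --pt "0 0 0 0 -4 0 0.4" --pt "0 0 0 0 -4.8 0 0.4"

```text
clock: 20.25
position: [0.5564, -0.0003, 0.1616]
ee_rot: [2.135, 2.304, -0.001]
force: [0.1, 1.1, -1.3]
width: 0.522
gripper_force: 25.0
```

drive_tool --pt "0 0 0 0 -0.8 0 0.4" --pt "0 0 0 0 -1.5 0 0.4" --pt "0 0 0 0 -1.5 -0.6 0.4" --pt "0 0 0 0 -1.5 -1.2 0.4" --pt "0 0 0 0 -1.5 -1.2 0.4"

```text
clock: 20.75
position: [0.5545, -0.0579, 0.111]
ee_rot: [-2.131, -2.303, 0.005]
force: [-0.9, -0.8, -0.7]
width: 0.525
gripper_force: 25.0
```

```bash
python3 st.py .553 -.0634 .0387 1.654
python3 - <<'E'
from h import *
grab('side','pics/s6.png');p=proj('pics/s6.png',[[.553,-.063,.07]])[0].astype(int);print(p);crop('pics/s6.png','pics/s6c.png',p[0]-60,p[1]-50,120,100,6)
E
```

```text
t 20.8 p [ 0.5545 -0.0579  0.111 ] yaw 1.6484 tilt [-0.0051  0.0002] q [ 0.31  0.49 -0.41  1.84  0.25  0.86 -0.15] w 0.525 g 25.0 F [-0.9 -0.8 -0.7]
units d [-0.037 -0.139 -1.808] wz 0.064
[290 184]
```

View pics/s6c.png

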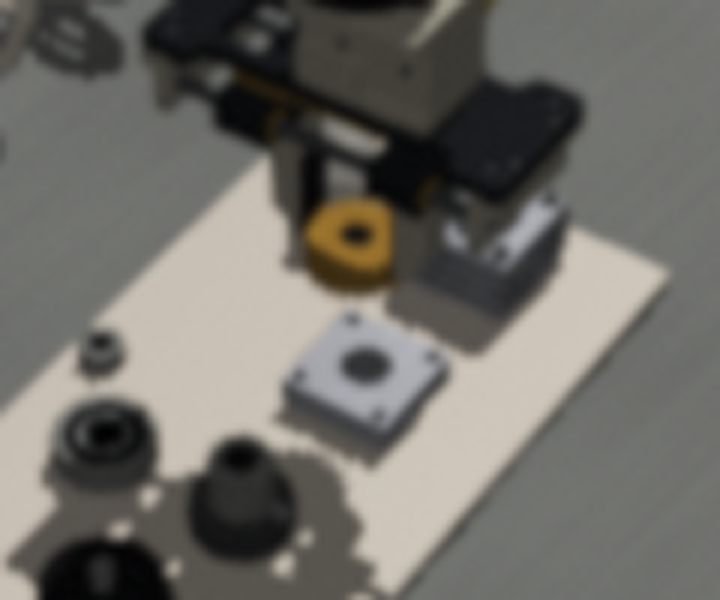

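The gear is held level, with its bore at (358,234); the flange hole is at (367,365). I'll work out the offset from these.

```bash
python3 -c "
from h import *
f='pics/s6.png'
q=lambda x,y:(230+(x+.5)/6-.5,134+(y+.5)/6-.5)
p=np.array(arm.observe()['position']);print(p)
a=ray(f,q(358,234),p[2]+.0085);b=ray(f,q(367,365),.028);print(a,b,(b-a)/.04)"
```

```text
[ 0.55559499 -0.05745766  0.11268405]
[ 0.55271084 -0.05395741  0.12118405] [ 0.55285642 -0.06292154  0.028     ] [ 0.0036394  -0.22410333 -2.32960126]
```

drive_tool --pt "0 0 0 -0.02 -0.18 -0.5 0.4" --pt "0 0 0 -0.02 -0.18 -1.1 0.4" --pt "0 0 0 -0.02 -0.18 -1.6 0.4" --pt "0 0 0 -0.02 -0.18 -1.65 0.4" --pt "0 0 0 -0.02 -0.18 -1.65 0.4"

```text
clock: 21.3
position: [0.5565, -0.0643, 0.0485]
ee_rot: [2.132, 2.307, 0.001]
force: [0.7, 0.5, -0.4]
width: 0.523
gripper_force: 25.0
```

```bash
python3 st.py .554 -.0645 .0387 1.654
```

```text
t 21.3 p [ 0.5565 -0.0643  0.0485] yaw 1.6494 tilt [0.0006 0.    ] q [ 0.29  0.57 -0.38  1.89  0.31  0.73 -0.18] w 0.523 g 25.0 F [ 0.7  0.5 -0.4]
units d [-0.064 -0.006 -0.245] wz 0.053
```

drive_tool --pt "0 0 0 -0.06 0 -0.1 0.4" --pt "0 0 0 -0.06 0 -0.2 0.4" --pt "0 0 0 -0.06 0 -0.23 0.4" --pt "0 0 0 -0.06 0 -0.23 0.4"

```text
clock: 21.7
position: [0.5537, -0.0647, 0.0387]
ee_rot: [2.133, 2.306, 0.0]
force: [-1.1, -0.6, 0.9]
width: 0.522
gripper_force: 25.0
```

drive_tool --pt "0 0 0 0 0 -0.03 0.4" --pt "0 0 0 0 0 -0.03 0.4"

```text
clock: 21.9
position: [0.5537, -0.0647, 0.0385]
ee_rot: [2.133, 2.306, -0.0]
force: [-6.0, -0.4, 15.8]
width: 0.518
gripper_force: 25.0
```

Contact. I'll release, go straight up and move clear.

drive_tool --pt "0 0 0 0 0 0.02 0.55" --pt "0 0 0 0 0 0.02 0.7" --pt "0 0 0 0 0 0.02 0.75" --pt "0 0 0 0 0 0.3 0.75" --pt "0 0 0 0 0 1 0.75"

```text
clock: 22.4
position: [0.5519, -0.0645, 0.0761]
ee_rot: [-2.13, -2.304, 0.004]
force: [0.9, -0.6, 0.3]
width: 0.746
gripper_force: 0.0
```

drive_tool --pt "0 0 0 0 0 1 1" --pt "0 0 0 0 0 2 1" --pt "0 0 0 -0.3 -0.8 2.5 1" --pt "0 0 0 -0.6 -1.8 2.5 1" --pt "0 0 0 -1 -2.8 2.5 1"

```text
clock: 22.9
position: [0.5141, -0.1775, 0.179]
ee_rot: [2.129, 2.306, 0.002]
force: [0.6, -1.2, -0.8]
width: 0.999
gripper_force: 0.0
```

drive_tool --pt "0 0 0 -0.4 -1 0 1" --pt "0 0 0 -0.8 -2 0 1" --pt "0 0 0 -1.2 -3 0 1" --pt "0 0 0 -1.6 -4 0 1" --pt "0 0 0 -1.6 -4 0 1"

```text
clock: 23.4
position: [0.4458, -0.3435, 0.1774]
ee_rot: [2.143, 2.296, -0.005]
force: [-0.4, -0.2, 0.1]
width: 1.0
gripper_force: 0.0
```

Run:
```python
from h import *
grab('top','pics/t7.png');crop('pics/t7.png','pics/t7c.png',205,160,150,95,5)
grab('side','pics/s7.png');crop('pics/s7.png','pics/s7c.png',180,120,180,150,4)
```

```text
(no output)
```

View pics/t7c.png

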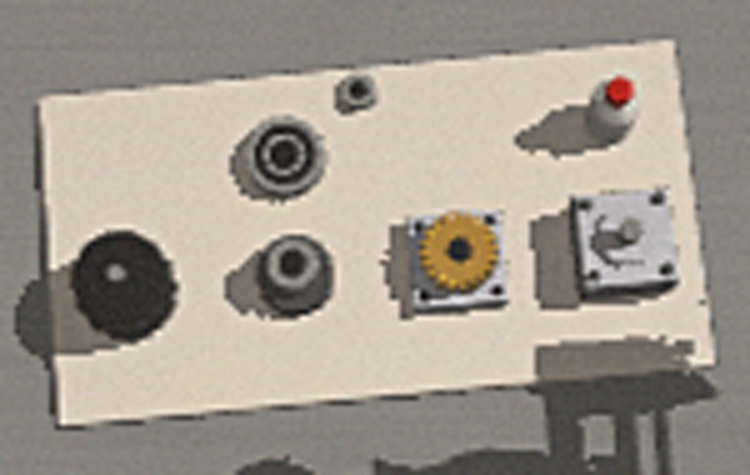

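View pics/s7c.png

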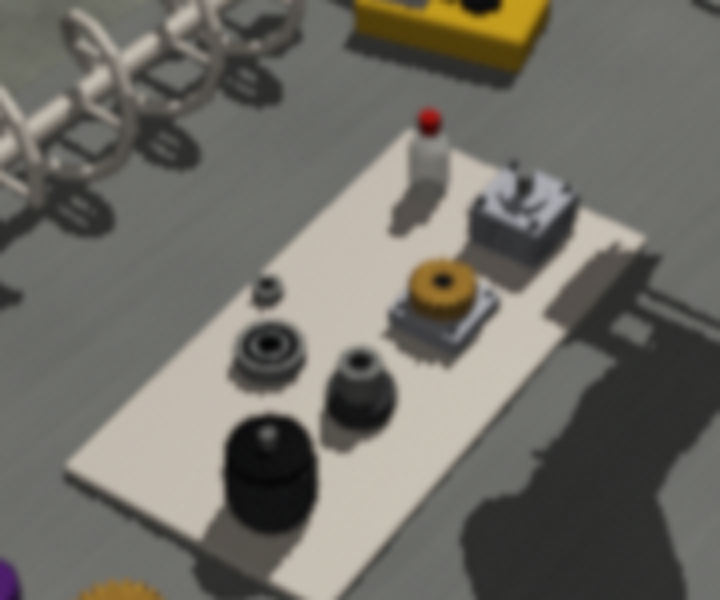

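The gear sits flat on the flange, bore at (460,249) against the flange centre at (458,260). Parallax accounts for most of that difference. I'll check it in numbers and hand in.

```bash
python3 -c "
from h import *
g=B((460,249),.046);q=ray('pics/s7.png',(180+443.5/4-.5,120+281.5/4-.5),.046);print(g,q)
fl=np.array([.553,-.0632]);e=[np.linalg.norm(v[:2]-fl) for v in(g,q)];print(e)
if max(e)<.008: print(arm.sign_off())"
```

```text
[ 0.55541758 -0.06418449  0.046     ] [ 0.55424774 -0.062552    0.046     ]
[np.float64(0.002610346349154125), np.float64(0.0014059712615447518)]
the job is handed in; nothing more can be done
None
```

The job is handed in at about 23 s: by the final pictures all four parts are flat and within tolerance on the board, with the gear about 2 mm off the flange centre, and I moved none of the bystanders, though I did not re-measure the screwdriver and wrench.

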